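# Swap the blocks of a block heater

### The arm

A 6-joint arm with a two-finger parallel gripper is mounted at the origin on the work surface. World frame = base frame: x ahead of the robot, y to its left, z up, the work surface at z = 0. Lengths are in m, angles in degrees, forces in N, time in s.
With the tool pointing down it reaches from about 0.375 to 0.9 m from the base axis. Payload 3.1 kg.
Tool frame: the origin (TCP) lies at the very end of the fingers, on their centre line; the grasp point (between the pads) lies 19 mm behind it; z points along the fingers, y is the line along which they close (so a half turn about z gives the same grasp; the last joint's range is limited). The gripper opens to 87 mm and grips with 3 to 60 N. Pads are 19 mm wide; open, the fingers measure 117 mm over their backs; the gripper's body (75 mm by 190 mm) begins 51 mm behind the grasp point.
Start: joints at [61.106, 30.224, 82.088, -0, 67.689, -10.227], TCP at [0.2, 0.592, 0.223] pointing down, gripper open.
Joint ranges: [-176.69, 176.69], [-43.24, 126.21], [12.49, 139.97], [-82, 262], [0, 151.66], [-163.58, 163.58]. Speed limits (degrees/s): [159.86, 159.86, 180, 180, 180, 180].

### API

Orientations are given as a 3x3 rotation matrix whose columns are the frame's x, y, z axes.
In Python, from rig import * gives the robot as it stands.
- The arm moves only by the tool jog_arm, never from a script. Its arguments are lists of equal length, an entry for each row: "delta_pos": the shift along the world's x, y, z in cm, a list of three; "turn": the turn about the world's z in degrees; "grip": the closure, from 0 (fully open) to 1 (shut). In form: {"delta_pos": [[x, y, z], ...], "turn": [turn, ...], "grip": [grip, ...]}. A call has 1 to 12 rows; each row is the pose to reach, as a shift and turn from the pose commanded when the call began; what a row does not reach only later rows make up. A row lasts 1/8 s, in which the tool goes at most 62.5 mm and 10.7 degrees, less where a joint would pass 70% of its speed; a pose out of reach is approached as far as the arm can. A call with a gripper value outside its range is refused whole. The fingers move at their own pace and stop on an object; the grip force is fixed at half the most. Time passes only in rows, so rows that repeat a pose let the fingers close. It gives the time, the measured TCP pose, the force, the opening and the grip force at its end, in the units of the state.
- read_state(): the state, without advancing time (a new reading comes with each control period).
- capture(name): name is "side" or "top"; returns a dict with "color" (420x560x3 uint8, blue, green, red), "fovy" (degrees; the focal length in pixels is half the picture's height over the tangent of half this angle, whatever the lens; pixels are square), "cx", "cy" (the principal point, pixels), "camera_from_world" (4x4, takes a point from world to camera coordinates). Camera axes: x right, y up, looking along -z (the intrinsics and any distortion apply to the point x, -y, -z); pixel columns grow to the right and rows downward; lengths in m; the calibration is good to about 2 mm. A picture is of the moment at which its call begins. There is no depth.
- hand_in(): hands the job in; it is judged then, once.
The state is a dict: "time_s": time; "joint_positions": joint angles; "qvel": joint speeds; "tau": joint torques, N m; "position": TCP position; "tcp_rot": TCP orientation; "force": force on the tool from outside, world axes, zero at the start; "moment": the same for the moment, N m; "opening": opening from 0.0 (shut) to 1.0 (fully open); "grasp_force": force on a finger pad.
Only numpy, scipy, OpenCV 4.12 (cv2) and the standard library are available. Lean on these libraries where they do the work, as an engineer would, in place of code of your own. Each camera call takes 0.05 s, during which the arm holds its last target. There are 200 camera calls.

### The job

Swap the two aluminium heating blocks: the low one with many small wells goes on the block heater, seated fully down over the heater's two alignment pegs, and the tall one with six big wells goes flat inside the parking tray. Keep the blocks upright and set them down gently without dropping them; the clear steel bench can hold one meanwhile. Leave the tip box, tube rack, dishes and bottle where they are.

Things in the scene. Friction and masses are not known exactly. Their poses are not given: they have to be found in the camera images.
- tall_block: The tall heating block: plain aluminium, 64 (x) x 96 (y) x 56 mm (z), with six 21 mm wells in its top, about 0.55 kg. It starts seated on the heater's pegs. Underside: two round 14 mm holes, 18 mm deep, chamfered, at y = -32 and +32 mm. Origin: centre of the underside, z up; a half turn about z changes nothing.
- tall_block_grip (a point): Middle of the tall block's black bar handle, 90 mm above the block's origin, axes as the block's. The bar lies along y: 14 mm thick (x), 76 mm long (y), 16 mm high, on a 12 x 8 mm post near each end, 26 mm of open gap between bar and block.
- low_block: The low heating block: plain aluminium, 64 (x) x 96 (y) x 36 mm (z), with twenty-eight 8 mm wells in its top, about 0.4 kg. It starts in the parking tray. Underside: two round 14 mm holes, 18 mm deep, chamfered, at y = -32 and +32 mm. Origin: centre of the underside, z up; a half turn about z changes nothing.
- low_block_grip (a point): Middle of the low block's black bar handle, 70 mm above the block's origin, axes as the block's. The bar lies along y: 14 mm thick (x), 76 mm long (y), 16 mm high, on a 12 x 8 mm post near each end, 26 mm of open gap between bar and block.
- heater: The block heater, fixed to the bench: a white plastic box 170 (x) x 130 (y) x 60 mm (z), display on its -x face, a dark metal deck on top. Origin: centre of its underside, z up.
- heater_seat (a point): The seat on the heater's flat deck, 60 mm above the bench: the origin of a seated block lies here, midway between two upright steel pegs at y = -32 and +32 mm. A peg is 14 mm high, 10 mm thick for its lower 6 mm, then tapers to 4 mm. Axes as the heater's; a seated block's y lies along this y, either way round.
- tray: The parking tray, fixed to the bench: grey plastic, 96 (x) x 128 (y) mm outside, 84 x 116 mm inside, floor 6 mm thick, edges 14 mm high over the bench (8 mm above the floor). No pegs. Origin: centre of its underside, z up. A block fits with its y axis along the tray's y.
- tray_floor (a point): Centre of the tray's inner floor, 6 mm above the bench; axes as the tray's. The heater and the tray stand about 300 to 540 mm apart to the robot's left and right, either way round; the steel bench midway between them is clear.
- tip_box: Bystander: pipette tip box, white with a red top, 80 x 120 x 57 mm, origin under its centre, on the bench beyond the work.
- tube_rack: Bystander: yellow tube rack 70 x 170 x 58 mm with three capped tubes, 108 mm high in all, origin under its centre, on the bench beyond the work.
- dishes: Bystander: stack of three round dishes, 90 mm across, 48 mm high, origin under its centre, on the bench to the robot's right of the work.
- wash_bottle: Bystander: closed white bottle, 64 mm across, 150 mm high, origin under its centre, on the bench to the robot's left of the work.
There are look-alikes about, which are no part of the job. What is shaped like the tall_block but purple is not meant.

How it is judged (in metres and radians):
At the end, for the whole second after the job is handed in: The low block sits on the heater deck over both pegs (down within 4 mm, centre within 6 mm of the seat, lined up within 0.12 rad); the tall block stands on the tray floor (down within 4 mm, centre within 22 mm); both upright within 0.05 rad and still (z of low_block in the frame of heater_seat between -0.003 and 0.004 m and horizontal distance between low_block and heater_seat below 0.006 m and angle between the y axis of low_block and the y axis of heater, either way round below 0.12 rad and angle between each of low_block, tall_block's own z axis and vertical below 0.05 rad and z of tall_block in the frame of tray_floor between -0.003 and 0.004 m and horizontal distance between tall_block and tray_floor below 0.022 m and linear speed of each of low_block, tall_block below 0.02 m/s); the robot touches nothing.
It fails at once if the tall block is dropped: out of the fingers, it falls faster than 0.5 m/s (a fall of about 13 mm) (linear speed of tall_block above 0.5 m/s and contact force between the fingers and tall_block below 0.3 N).
It fails at once if the low block is dropped: out of the fingers, it falls faster than 0.5 m/s (a fall of about 13 mm) (linear speed of low_block above 0.5 m/s and contact force between the fingers and low_block below 0.3 N).
It fails at once if a block is tipped more than 0.7 rad (angle between any of tall_block, low_block's own z axis and vertical above 0.7 rad).
It fails at once if the tip box, tube rack, dishes or bottle is moved more than 30 mm (distance of any of tip_box, tube_rack, dishes, wash_bottle from where it was at the start of the episode above 0.03 m).
It also fails if it takes over 64 s, if anything falls off the work surface, if the arm or the gripper's body presses on something with over 40 N, if the wrist force passes 120 N, or if a joint passes its speed limit or range.

## Working session

There is one attempt and no reset: what is moved stays moved. The work goes in short steps, Python scripts to look and compute and a tool call to move; the robot and the scene stay as the last step left them, time stands still between calls to the robot, and variables do not carry over. Pictures are saved under pics/ and viewed, at most 10 in all, crops included, and the job is handed in when it is done.

Besides the shell and the picture viewer there is one more tool, called after "Emit:" as a command line: name --pt "numbers of a row" for each row, then --argument value for the rest. jog_arm: Moves the arm, as the interface text tells. Its arguments: {"type":"object","properties":{"delta_pos":{"type":"array"},"turn":{"type":"array"},"grip":{"type":"array"}},"required":["delta_pos","turn","grip"]}

```bash
ls; mkdir -p pics
python3 - <<'E'
from rig import *
import cv2,numpy as np,pickle
d={}
for n in("top","side"):
    c=capture(n); d[n]=c; cv2.imwrite(f"pics/{n}0.png",c["color"]); print(n,{k:v for k,v in c.items() if k!="color"})
pickle.dump(d,open("c0.pkl","wb"))
s=read_state(); print(s["position"],s["tcp_rot"],s["opening"],s["time_s"])
E
```

```text
pics
top {'fovy': 52.01729385918591, 'cx': 282.0545692616824, 'cy': 209.94610843181465, 'camera_from_world': array([[-0.00950683, -0.99993487, -0.00631396,  0.0194456 ],
       [ 0.99212521, -0.01022081,  0.12483228, -0.63146748],
       [-0.12488868, -0.00507748,  0.99215777, -1.41844607],
       [ 0.        ,  0.        ,  0.        ,  1.        ]])}
side {'fovy': 43.5321473465192, 'cx': 273.03311286927664, 'cy': 203.5527511792648, 'camera_from_world': array([[ 0.95639511, -0.29133837, -0.02074467, -0.56043037],
       [ 0.20881292,  0.63236501,  0.74599709, -0.2157006 ],
       [-0.20421937, -0.71779973,  0.66562602, -1.45689197],
       [ 0.        ,  0.        ,  0.        ,  1.        ]])}
[0.19968382 0.59155817 0.22168857] [[-9.47399051e-01  3.20053463e-01 -9.04841532e-04]
 [ 3.20054578e-01  9.47397645e-01 -1.66396275e-03]
 [ 3.24687698e-04 -1.86603540e-03 -9.99998206e-01]] 0.9997005765017762 0.1
```

View pics/top0.png

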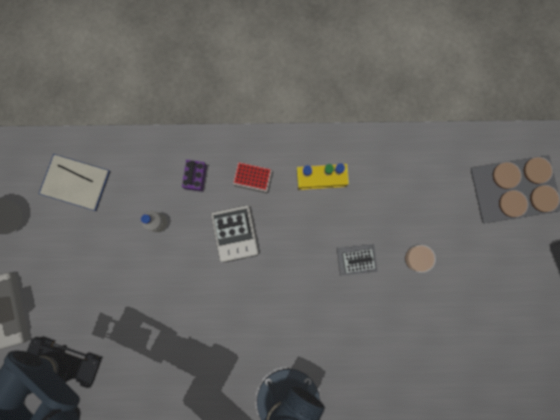

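View pics/side0.png

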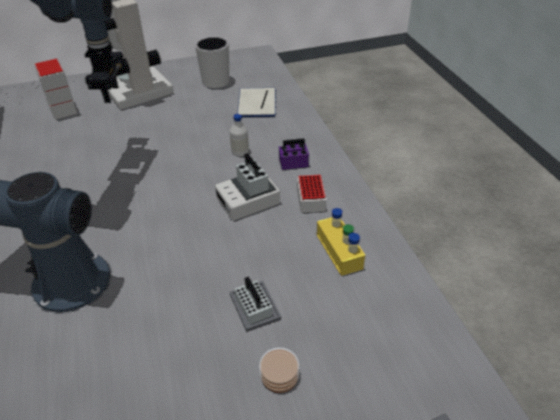

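Top view: the tall block with six wells sits on the heater at (233,222), and the low block is in the tray at (358,260). The candidates for the tall block are the aluminium one at (233,222) and the purple look-alike at (195,176), so I choose the aluminium one. The only candidate for the low block is the one at (358,260).

```bash
cat > h.py <<'E'
import numpy as np,cv2
def cam(c):
    f=210/np.tan(np.radians(c["fovy"]/2)); return f,c["cx"],c["cy"],np.array(c["camera_from_world"])
def ray(c,p):
    f,cx,cy,T=cam(c); R=T[:3,:3]
    d=R.T@np.array([(p[0]-cx)/f,-(p[1]-cy)/f,-1]); return -R.T@T[:3,3],d
def plane(c,p,z):
    o,d=ray(c,p); return o+d*(z-o[2])/d[2]
def proj(c,X):
    f,cx,cy,T=cam(c); q=T[:3,:3]@np.asarray(X,float)+T[:3,3]; return np.array([cx-f*q[0]/q[2],cy+f*q[1]/q[2]])
def tri(c1,p1,c2,p2):
    A=[];b=[]
    for c,p in((c1,p1),(c2,p2)):
        o,d=ray(c,p); d/=np.linalg.norm(d); P=np.eye(3)-np.outer(d,d); A.append(P); b.append(P@o)
    x=np.linalg.lstsq(np.vstack(A),np.hstack(b),rcond=None)[0]
    return x,[np.linalg.norm(A[i]@x-b[i])*1e3 for i in(0,1)]
def crop(im,x,y,w,h,k):
    o=cv2.resize(im[y:y+h,x:x+w],None,fx=k,fy=k,interpolation=cv2.INTER_CUBIC)
    for i in range(0,w,10):
        cv2.line(o,(i*k,0),(i*k,6),(0,0,255),1); cv2.putText(o,str(x+i),(i*k,16),0,.3,(0,0,255))
    for i in range(0,h,10):
        cv2.line(o,(0,i*k),(6,i*k),(0,0,255),1); cv2.putText(o,str(y+i),(8,i*k+4),0,.3,(0,0,255))
    return o
E
python3 - <<'E'
from h import *
import pickle
d=pickle.load(open("c0.pkl","rb")); t=d["top"]["color"];s=d["side"]["color"]
a=np.vstack([np.hstack([crop(t,205,200,60,66,6)[:300*1+0+96-6],crop(t,330,235,60,65,6)]),
 ]) if 0 else None
A=crop(t,205,202,65,64,6);B=crop(t,328,235,65,45,6)
C=crop(s,212,150,78,70,5);D=crop(s,225,270,62,60,5)
o=np.zeros((600,800,3),np.uint8)
o[:300,:390]=cv2.resize(A,(390,384))[:300]*0+0
o=np.zeros((384+0,0,3),np.uint8)
def pad(x,h,w):
    y=np.zeros((h,w,3),np.uint8); k=x[:h,:w]; y[:k.shape[0],:k.shape[1]]=k; return y
o=np.vstack([np.hstack([pad(crop(t,205,202,65,64,4),260,300),pad(crop(t,333,240,50,40,6),260,300)]),
 np.hstack([pad(crop(s,212,150,78,70,4),330,320),pad(crop(s,228,272,54,58,5),330,280)])])
cv2.imwrite("pics/crop.png",o)
E
```

```text
(no output)
```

View pics/crop.png

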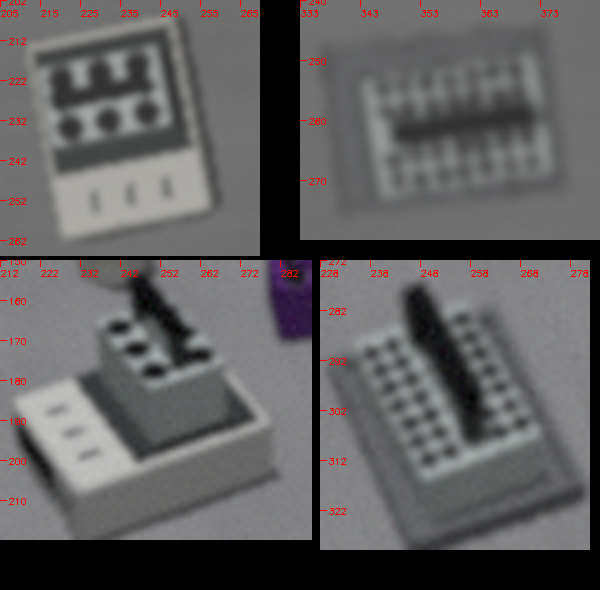

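Run:
```python
from h import *
import pickle
d=pickle.load(open("c0.pkl","rb")); t=d["top"];im=t["color"]
K=6
def comp(x,y,w,h,th,seed,inv=False):
    g=cv2.resize(cv2.cvtColor(im,6)[y:y+h,x:x+w],None,fx=K,fy=K,interpolation=cv2.INTER_CUBIC)
    m=((g<th) if inv else (g>th)).astype(np.uint8)
    n,l,st,_=cv2.connectedComponentsWithStats(m)
    k=l[int((seed[1]-y)*K),int((seed[0]-x)*K)]
    if k==0: print("seed bg",g[int((seed[1]-y)*K),int((seed[0]-x)*K)])
    p=np.argwhere(l==k)[:,::-1]/K+[x,y]-.5+.5/K
    return p.astype(np.float32)
def rect(p,z):
    q=np.array([plane(t,a,z)[:2] for a in cv2.convexHull(p)[:,0]],np.float32)
    c,s,a=cv2.minAreaRect(q); b=cv2.boxPoints((c,s,a)); e=[b[1]-b[0],b[2]-b[1]]
    L=max(e,key=np.linalg.norm); an=np.degrees(np.arctan2(L[1],L[0]))%180
    return np.round(c,4),np.round(s,4),round(an,1)
g=cv2.cvtColor(im,6)
print("heater row",g[215:262:2,226]); print("row228 ",g[228,205:262]); print("tray row",g[268,333:385]); print("tray col",g[240:285,357])
for th in(95,110,125): 
  print(th,"tall",rect(comp(205,202,65,64,th,(226.5,228)),.116),"heater",rect(comp(205,202,65,64,th,(237,258)),.060))
  print("low",rect(comp(330,238,55,42,th,(346,265)),.042))
for th in(60,70): print("lowbar",rect(comp(330,238,55,42,th,(360,260.5),True),.083))
s=d["side"]
for n,p,q in(("tallbar ends",(0,0),(0,0)),): pass
for th in(45,60):
  gs=cv2.cvtColor(s["color"],6); m=(gs[272:330,228:282]<th).astype(np.uint8)
  n,l,st,ce=cv2.connectedComponentsWithStats(m); k=1+st[1:,4].argmax(); print(st[k],ce[k]+[228,272])
```

```text
heater row [ 77 124 129 132 108  55  85 157 159 139 142 114  71  69  88 152 169 168
 165 167 169 171 161 113]
row228  [113 114 113 113 114 113 114 115 125 131 133 135 125  96  68  63  70  78
  87  98 114 127 133 133 135 130 123 122 130 146 158 165 158 134  98  75
  65  69  85 117 137 132  99  67  62  85 112 120 101  85  93 106 112 114
 112 113 113]
tray row [112 111 112 111 109 100  94  95  97  99  96  96 113 133 131 110 105 123
 128 116 116 126 117 100 100 106  97  89 104 112  99  95 112 120 108 103
 114 117 109 114 119 114 100  95 103 110 113 113 113 112 112 112]
tray col [113 115 114 114 110 105  98  97  98  94  94 103 102  97 101 108 102  91
  82  66  52  53  72  97 110 116 123 119 100  94 104 107 101 100 107 109
 110 111 112 111 112 111 113 112 112]
95 tall (array([0.5488, 0.1582]), array([0.2096, 0.2039]), np.float32(89.5)) heater (array([0.5529, 0.1644]), array([0.2181, 0.2122]), np.float32(89.5))
low (array([ 0.4661, -0.2354]), array([0.1854, 0.1385]), np.float32(89.4))
seed bg 110
110 tall (array([0.5486, 0.1577]), array([0.2078, 0.2042]), np.float32(89.7)) heater (array([0.5529, 0.1644]), array([0.2174, 0.2129]), np.float32(89.7))
low (array([ 0.4547, -0.2143]), array([0.0672, 0.0472]), np.float32(8.8))
seed bg 110
125 tall (array([0.5488, 0.1582]), array([0.2096, 0.2039]), np.float32(89.5)) heater (array([0.5049, 0.165 ]), array([0.0704, 0.1285]), np.float32(101.0))
low (array([ 0.4521, -0.1979]), array([0.0611, 0.01  ]), np.float32(9.7))
lowbar (array([ 0.4605, -0.2372]), array([0.0109, 0.0711]), np.float32(97.1))
lowbar (array([ 0.4606, -0.2374]), array([0.0172, 0.0737]), np.float32(98.4))
[ 18   6  15  29 137] [252.72262774 291.38686131]
[ 17   5  17  31 173] [252.77456647 291.73988439]
```

Run:
```python
from h import *
import pickle
d=pickle.load(open("c0.pkl","rb")); t=d["top"];s=d["side"]
for p,q in(((247.5,234),(247.5,182.5)),((244.5,212),(267.5,175.75)),((219.25,239.5),(236.5,164.5))):
    x,e=tri(t,p,s,q); print(x.round(4),np.round(e,1),plane(t,p,.116).round(4),plane(s,q,.116).round(4))
P=[plane(t,p,.116)[:2] for p in((216.75,217.5),(219.25,239.5),(247.5,234),(244.5,212))]
P=np.array(P); v=P[1]+P[0]-P[2]-P[3]; print(P.mean(0),"yaw",np.degrees(np.arctan2(v[1],v[0]))-90, [np.linalg.norm(P[i]-P[i-1]) for i in range(4)])
# side checks of tall wells / bars: dark mask
gs=cv2.cvtColor(s["color"],6)
for x,y,w,h,c in((238,145,34,36,None),):
    g=gs[y:y+h,x:x+w]; n,l,st,ce=cv2.connectedComponentsWithStats((g<50).astype(np.uint8))
    for k in range(1,n):
        if st[k,4]>5: print("tall side",st[k],ce[k]+[x,y])
gt=cv2.cvtColor(t["color"],6); n,l,st,ce=cv2.connectedComponentsWithStats((gt[240:275,345:372]<75).astype(np.uint8)); k=1+st[1:,4].argmax(); p=ce[k]+[345,240]
print("low bar",p,tri(t,p,s,(252.75,291.6)))
X=read=None
```

```text
[0.5459 0.1237 0.1163] [0.1 0.1] [0.5459 0.1237 0.116 ] [0.5461 0.124  0.116 ]
[0.6141 0.1336 0.1179] [2.3 2.3] [0.6166 0.1334 0.116 ] [0.6123 0.136  0.116 ]
[0.5316 0.2122 0.1229] [2.8 2.8] [0.5292 0.2137 0.116 ] [0.5361 0.2207 0.116 ]
[0.57287014 0.17326647] yaw 10.596146548170111 [np.float64(0.09053838250923293), np.float64(0.07107021882307422), np.float64(0.09151592353556699), np.float64(0.07140926388468276)]
tall side [  6   9  20  22 126] [252.26190476 164.15873016]
tall side [ 2 21  4  2  6] [241.5 166.5]
tall side [ 6 26  4  2  6] [245.5        171.66666667]
tall side [11 32  4  2  7] [250.28571429 177.42857143]
low bar [360.31730769 259.97115385] (array([ 0.46032032, -0.24159945,  0.06586304]), [np.float64(0.2730846667183072), np.float64(0.2730846667183196)])
```

Emit:
jog_arm --pt "4 -4.5 0" --pt "8 -9 0" --pt "12 -13.5 0" --pt "16 -18 0" --pt "20 -22.5 0" --pt "24.5 -27.5 0" --pt "29 -32.5 0" --pt "33 -37 0" --pt "36 -40.3 0" --pt "37.3 -41.8 0" --pt "37.3 -41.8 0" --pt "37.3 -41.8 0" --turn '[-6, -12, -18, -24, -30, -37, -44, -50, -56, -60.5, -60.5, -60.5]' --grip '[0, 0, 0, 0, 0, 0, 0, 0, 0, 0, 0, 0]'

```text
time_s: 1.6
position: [0.5718, 0.1748, 0.2221]
tcp_rot: [[-0.19, 0.982, -0.002], [0.982, 0.19, 0.0], [0.001, -0.002, -1.0]]
force: [-0.3, -0.0, -0.3]
opening: 1.002
grasp_force: 0.0
```

Emit:
jog_arm --pt "0 0 -2" --pt "0 0 -4.5" --pt "0 0 -7" --pt "0 0 -8.5" --pt "0 0 -9.1" --pt "0 0 -9.1" --pt "0 0 -9.1" --pt "0 0 -9.1" --pt "0 0 -9.1" --pt "0 0 -9.1" --turn '[0, 0, 0, 0, 0, 0, 0, 0, 0, 0]' --grip '[0, 0, 0, 0, 0, 0.5, 1, 1, 1, 1]'

```text
time_s: 2.85
position: [0.5731, 0.1741, 0.1318]
tcp_rot: [[-0.188, 0.982, 0.0], [0.982, 0.188, 0.0], [-0.0, 0.0, -1.0]]
force: [-0.1, -1.4, 0.7]
opening: 0.515
grasp_force: 0.0
```

Emit:
jog_arm --pt "0 0 0" --pt "0 0 0" --pt "0 0 0" --pt "0 0 0" --pt "0 0 0" --turn '[0, 0, 0, 0, 0]' --grip '[1, 1, 1, 1, 1]'

```text
time_s: 3.48
position: [0.5723, 0.174, 0.1314]
tcp_rot: [[-0.188, 0.982, -0.002], [0.982, 0.188, -0.0], [-0.0, -0.002, -1.0]]
force: [-1.9, -0.4, 1.4]
opening: 0.157
grasp_force: 30.0
```

Emit:
jog_arm --pt "0 0 0.5" --pt "0 0 1.2" --pt "0 0 2" --pt "0 0 3.5" --pt "0 0 5.5" --pt "0 0 7" --pt "0 0 7" --pt "0 0 7" --turn '[0, 0, 0, 0, 0, 0, 0, 0]' --grip '[1, 1, 1, 1, 1, 1, 1, 1]'

```text
time_s: 4.47
position: [0.5724, 0.174, 0.2012]
tcp_rot: [[-0.188, 0.982, -0.001], [0.982, 0.188, -0.0], [0.0, -0.001, -1.0]]
force: [0.1, -0.6, -6.8]
opening: 0.154
grasp_force: 30.0
```

Emit:
jog_arm --pt "-0.6 -3 0" --pt "-1.5 -8 0" --pt "-2.6 -13 0" --pt "-3.5 -18 0" --pt "-4.2 -21.4 0" --pt "-4.2 -21.4 -2" --pt "-4.2 -21.4 -6" --pt "-4.2 -21.4 -10" --pt "-4.2 -21.4 -12" --pt "-4.2 -21.4 -12.5" --pt "-4.2 -21.4 -12.6" --pt "-4.2 -21.4 -12.6" --turn '[0, 0, 0, 0, 0, 0, 0, 0, 0, 0, 0, 0]' --grip '[1, 1, 1, 1, 1, 1, 1, 1, 1, 1, 1, 1]'

```text
time_s: 5.98
position: [0.5319, -0.0401, 0.0764]
tcp_rot: [[-0.188, 0.982, 0.002], [0.982, 0.188, -0.001], [-0.001, 0.002, -1.0]]
force: [0.3, -1.0, -7.1]
opening: 0.156
grasp_force: 29.9
```

Emit:
jog_arm --pt "0 0 -0.15" --pt "0 0 -0.3" --pt "0 0 -0.4" --pt "0 0 -0.4" --turn '[0, 0, 0, 0]' --grip '[1, 1, 1, 1]'

```text
time_s: 6.48
position: [0.5316, -0.0406, 0.0725]
tcp_rot: [[-0.188, 0.982, 0.001], [0.982, 0.188, -0.001], [-0.001, 0.001, -1.0]]
force: [-1.0, -2.4, 2.2]
opening: 0.159
grasp_force: 29.9
```

Emit:
jog_arm --pt "0 0 0" --pt "0 0 0" --pt "0 0 0" --pt "0 0 0" --pt "0 0 0" --pt "0 0 3" --pt "0 0 7" --pt "0 0 11" --pt "0 0 12" --pt "0 0 12" --turn '[0, 0, 0, 0, 0, 0, 0, 0, 0, 0]' --grip '[0.7, 0.4, 0, 0, 0, 0, 0, 0, 0, 0]'

```text
time_s: 7.72
position: [0.531, -0.0399, 0.1917]
tcp_rot: [[-0.188, 0.982, 0.001], [0.982, 0.188, -0.0], [-0.0, 0.001, -1.0]]
force: [-0.5, -0.1, -1.1]
opening: 0.999
grasp_force: 0.0
```

Run:
```python
from rig import *
from h import *
import pickle
d={n:capture(n) for n in("top","side")}
pickle.dump(d,open("c1.pkl","wb"))
o=np.hstack([crop(d["top"]["color"],205,195,70,72,5),crop(d["side"]["color"],208,150,80,72,5)])
cv2.imwrite("pics/c1.png",o)
```

```text
(no output)
```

View pics/c1.png

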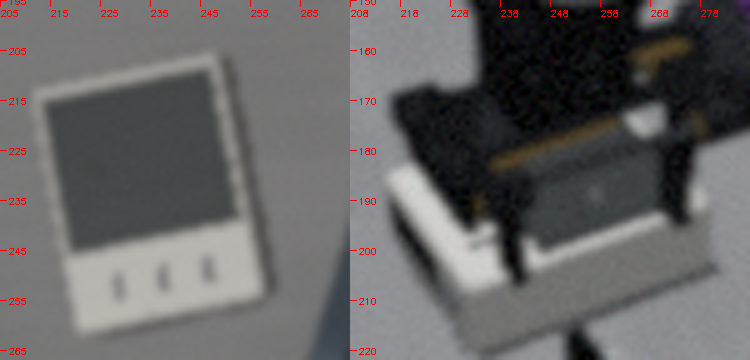

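Emit:
jog_arm --pt "-1.5 -4 0" --pt "-3 -9 0" --pt "-5 -14 0" --pt "-6.6 -18.5 0" --pt "-7 -19.8 0" --pt "-7 -19.8 -3" --pt "-7 -19.8 -7" --pt "-7 -19.8 -11" --pt "-7 -19.8 -13" --pt "-7 -19.8 -13.5" --pt "-7 -19.8 -13.5" --turn '[-1, -2, -3, -3, -3, -3, -3, -3, -3, -3, -3]' --grip '[0, 0, 0, 0, 0, 0, 0, 0, 0, 0, 0]'

```text
time_s: 9.2
position: [0.461, -0.2372, 0.0562]
tcp_rot: [[-0.137, 0.991, -0.001], [0.991, 0.137, 0.001], [0.001, -0.001, -1.0]]
force: [-0.6, 0.0, -0.4]
opening: 0.998
grasp_force: 0.0
```

The top view shows the deck as a dark rectangle at about (231,228). The pegs are barely visible there. The side view shows one peg at about (256,188).

Emit:
jog_arm --pt "0 0 0" --pt "0 0 0" --pt "0 0 0" --pt "0 0 0" --pt "0 0 0" --pt "0 0 0" --pt "0 0 0" --pt "0 0 0" --pt "0 0 0" --pt "0 0 0" --turn '[0, 0, 0, 0, 0, 0, 0, 0, 0, 0]' --grip '[1, 1, 1, 1, 1, 1, 1, 1, 1, 1]'

```text
time_s: 10.45
position: [0.4608, -0.2376, 0.0562]
tcp_rot: [[-0.136, 0.991, -0.001], [0.991, 0.136, 0.001], [0.001, -0.001, -1.0]]
force: [-0.5, 0.3, -3.3]
opening: 0.156
grasp_force: 29.6
```

Run:
```python
from h import *
import pickle
d=pickle.load(open("c1.pkl","rb")); t=d["top"];K=6
g=cv2.cvtColor(t["color"],6); x,y,w,h=205,200,60,60
G=cv2.resize(g[y:y+h,x:x+w],None,fx=K,fy=K,interpolation=cv2.INTER_CUBIC)
for th in(100,115,130):
    n,l,st,ce=cv2.connectedComponentsWithStats((G<th).astype(np.uint8)); k=l[(228-y)*K,(231-x)*K]
    p=np.argwhere(l==k)[:,::-1]/K+[x,y]-.5+.5/K
    q=np.array([plane(t,a,.06)[:2] for a in cv2.convexHull(p.astype(np.float32))[:,0]],np.float32)
    r=cv2.minAreaRect(q);print(th,r, "centroid",plane(t,p.mean(0),.06))
from scipy.ndimage import gaussian_filter as gf
a=gf(g.astype(float),.8)-gf(g.astype(float),3); a=a[218:240,216:246]
m=g[216:242,214:248]; print(m[::1])
```

```text
100 ((0.5752871036529541, 0.177784264087677), (0.1014212891459465, 0.1125502660870552), 11.135416984558105) centroid [0.57495948 0.17805843 0.06      ]
115 ((0.5754115581512451, 0.17749762535095215), (0.10372007638216019, 0.1162719801068306), 11.134573936462402) centroid [0.57501289 0.17802769 0.06      ]
130 ((0.5661190152168274, 0.1726597547531128), (0.20177240669727325, 0.19938187301158905), 89.45140075683594) centroid [0.57748244 0.1723208  0.06      ]
[[ 91  75  72  71  70  70  70  70  70  70  71  71  70  70  70  71  70  71
   71  71  71  72  71  71  72  71  71  71  72  72  70  70  74  89]
 [ 92  72  69  69  70  70  70  70  70  70  70  70  70  70  71  72  71  71
   72  71  71  71  70  72  71  71  71  72  71  72  71  71  72  82]
 [ 98  73  69  71  70  72  70  70  70  71  71  71  71  71  71  70  71  71
   71  71  71  70  71  71  70  71  72  71  72  72  72  72  72  75]
 [103  77  71  70  71  70  71  71  71  71  71  71  72  69  72  70  71  71
   71  71  70  72  72  72  74  72  71  72  73  72  72  72  72  75]
 [111  82  71  71  71  70  71  71  70  72  71  71  71  72  70  71  70  70
 
[... 2327 characters left out ...]
 135 138 119  90  74  73  72  72  73  74  74  74  73  73  73  73  73
   74  74  74  74  74  73  72  73  72  74  72  73  73  72  72  73]
 [122 134 141 127  96  76  72  75  73  73  73  75  74  74  74  74  74  74
   72  74  73  74  73  72  74  72  71  72  73  72  73  74  74  76]
 [122 129 139 128  99  78  74  72  73  75  74  74  73  74  73  74  73  73
   74  73  74  73  74  73  74  73  75  75  76  78  83  92 100 102]
 [118 123 134 130 105  81  73  73  74  72  74  74  73  74  73  74  72  73
   73  73  74  75  75  76  79  83  89  96 101 106 115 130 141 145]
 [119 123 132 132 110  85  73  74  73  73  74  72  74  73  72  73  75  76
   75  79  83  90  97 103 107 114 125 135 145 148 154 162 170 173]]
```

Run:
```python
from rig import *
from h import *
import pickle
d1=pickle.load(open("c1.pkl","rb"))
d={n:capture(n) for n in("top","side")}
pickle.dump(d,open("c2.pkl","wb"))
def en(im):
    g=cv2.cvtColor(im,6).astype(float); g=np.clip((g-50)*5,0,255).astype(np.uint8); return cv2.cvtColor(g,8)
o=np.hstack([crop(en(d1["side"]["color"]),228,165,50,50,7),crop(en(d["side"]["color"]),210,160,64,50,7)])
cv2.imwrite("pics/c2.png",o)
c=d["side"]
for n,s in(("+",1),("-",-1)): print(n,[proj(c,(.574-.19*.032*s,.176+.982*.032*s,z)).round(1) for z in(.06,.074)])
for p in((255.5,187.5),): print(plane(c,p,.07))
```

```text
+ [array([248.3, 178.9]), array([248.1, 175.5])]
- [array([257.3, 190.2]), array([257.1, 186.8])]
[0.57544586 0.14735247 0.07      ]
```

View pics/c2.png

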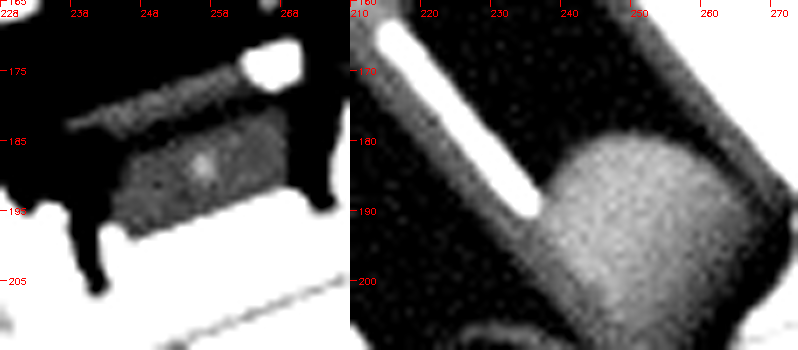

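Emit:
jog_arm --pt "0 0 0.5" --pt "0 0 1.2" --pt "0 0 2" --pt "0 0 4" --pt "0 0 7" --pt "0 0 11" --pt "0 0 13.4" --pt "0 0 13.4" --turn '[0, 0, 0, 0, 0, 0, 0, 0]' --grip '[1, 1, 1, 1, 1, 1, 1, 1]'

```text
time_s: 11.55
position: [0.4621, -0.2387, 0.1929]
tcp_rot: [[-0.136, 0.991, 0.005], [0.991, 0.136, -0.004], [-0.004, 0.004, -1.0]]
force: [0.4, 0.5, -2.8]
opening: 0.155
grasp_force: 29.6
```

Emit:
jog_arm --pt "0.5 2 0" --pt "1.5 6 0" --pt "2.8 11 0" --pt "4.2 16 0" --pt "5.6 21 0" --pt "7 26 0" --pt "8.4 31 0" --pt "9.7 36 0" --pt "10.7 40 0" --pt "11.1 41.5 0" --pt "11.1 41.5 0" --pt "11.1 41.5 0" --turn '[0, 0, 1, 1, 2, 2, 3, 3.3, 3.3, 3.3, 3.3, 3.3]' --grip '[1, 1, 1, 1, 1, 1, 1, 1, 1, 1, 1, 1]'

```text
time_s: 13.05
position: [0.571, 0.1761, 0.1897]
tcp_rot: [[-0.193, 0.981, -0.002], [0.981, 0.193, -0.001], [-0.0, -0.003, -1.0]]
force: [-0.1, 0.4, -3.8]
opening: 0.159
grasp_force: 29.8
```

Emit:
jog_arm --pt "0 0 -1.5" --pt "0 0 -3" --pt "0 0 -4.5" --pt "0 0 -4.9" --pt "0 0 -4.9" --pt "0 0 -4.9" --turn '[0, 0, 0, 0, 0, 0]' --grip '[1, 1, 1, 1, 1, 1]'

```text
time_s: 13.8
position: [0.5725, 0.1772, 0.142]
tcp_rot: [[-0.193, 0.981, 0.001], [0.981, 0.193, 0.0], [-0.0, 0.001, -1.0]]
force: [0.2, -0.2, -3.0]
opening: 0.163
grasp_force: 29.8
```

Run:
```python
from rig import *
from h import *
import pickle
d={n:capture(n) for n in("top","side")}
pickle.dump(d,open("c3.pkl","wb"))
cv2.imwrite("pics/c3.png",np.hstack([crop(d["top"]["color"],205,195,70,72,5),crop(d["side"]["color"],208,150,80,72,5)]))
s=read_state();print(s["position"],s["tcp_rot"])
```

```text
[0.57249703 0.17724278 0.14217812] [[-1.93263192e-01  9.81145970e-01  1.38746181e-03]
 [ 9.81146943e-01  1.93263173e-01  1.49380043e-04]
 [-1.21581645e-04  1.39017358e-03 -9.99999026e-01]]
```

View pics/c3.png

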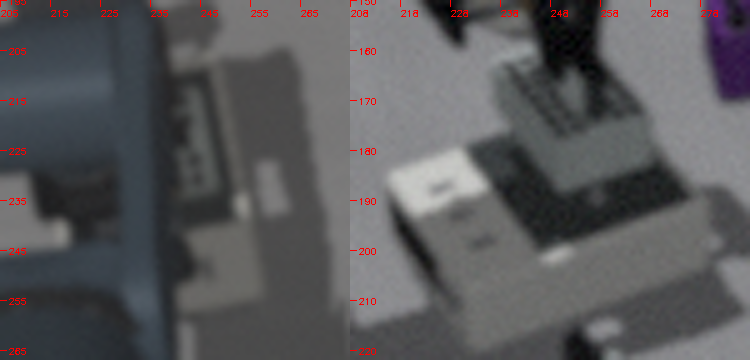

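Run:
```python
from h import *
import pickle
d=pickle.load(open("c3.pkl","rb")); c=d["side"];t=d["top"]
C=np.array([.5725,.1772,0]);a=np.radians(11.14);ex=np.array([np.cos(a),np.sin(a),0]);ey=np.array([-np.sin(a),np.cos(a),0])
im=cv2.cvtColor(c["color"],6).astype(float)
for n,sx,sy in(("front",-1,-1),("right",1,-1),("left",-1,1)):
    print(n,[proj(c,C+sx*.032*ex+sy*.048*ey+[0,0,z]).round(1) for z in(.091,.127)],"dpx per 5mm y",(proj(c,C+.005*ey+[0,0,.1])-proj(c,C+[0,0,.1])).round(2),"x",(proj(c,C+.005*ex+[0,0,.1])-proj(c,C+[0,0,.1])).round(2))
print("top -y corners",[proj(t,C+sx*.032*ex-.048*ey+[0,0,.127]).round(1) for sx in(-1,1)])
print("peg",proj(c,C-.032*ey+[0,0,.066]))
# edge profile along heater y through the -y face, top view
for sx in(-.01,.0,.01,.02):
    v=[]
    for k in np.arange(-.070,-.030,.002):
        p=proj(t,C+sx*ex+k*ey+[0,0,.127]); v.append(int(cv2.getRectSubPix(cv2.cvtColor(t["color"],6),(1,1),tuple(map(float,p)))[0,0]))
    print(sx,v)
for sx in(-.02,.0,.02):
    v=[]
    for k in np.arange(.075,.105,.0015):  # lower edge of -y face, by z
        p=proj(c,C+sx*ex-.048*ey+[0,0,k]); v.append(int(cv2.getRectSubPix(cv2.cvtColor(c["color"],6),(1,1),tuple(map(float,p)))[0,0]))
    print("z",sx,v)
for kk in(.100,.105,.11,.115):
    v=[]
    for k in np.arange(-.05,.05,.004):
        p=proj(c,C+k*ex-.048*ey+[0,0,kk]); v.append(int(cv2.getRectSubPix(cv2.cvtColor(c["color"],6),(1,1),tuple(map(float,p)))[0,0]))
    print("x",kk,v)
```

```text
front [array([249.3, 188.6]), array([248.7, 179.4])] dpx per 5mm y [-0.71 -0.87] x [ 1.44 -0.5 ]
right [array([268., 182.]), array([267.6, 172.8])] dpx per 5mm y [-0.71 -0.87] x [ 1.44 -0.5 ]
left [array([235.9, 171.5]), array([235.1, 162.4])] dpx per 5mm y [-0.71 -0.87] x [ 1.44 -0.5 ]
top -y corners [array([247.1, 232.3]), array([243.3, 212.7])]
peg [256.69082865 188.57884906]
-0.01 [81, 86, 89, 87, 80, 69, 59, 58, 63, 74, 82, 87, 84, 77, 69, 67, 68, 72, 74, 72, 62]
0.0 [79, 84, 88, 87, 80, 70, 60, 58, 62, 73, 84, 91, 93, 93, 84, 73, 60, 52, 48, 48, 47]
0.01 [81, 86, 89, 86, 80, 68, 60, 56, 63, 72, 81, 86, 87, 80, 72, 60, 50, 42, 39, 39, 39]
0.02 [81, 87, 89, 89, 81, 70, 59, 58, 62, 73, 81, 87, 85, 81, 74, 69, 65, 61, 55, 49, 45]
z -0.02 [37, 37, 35, 34, 33, 34, 34, 39, 45, 52, 61, 70, 78, 85, 91, 94, 96, 98, 99, 99]
z 0.0 [49, 51, 48, 46, 45, 45, 44, 47, 50, 55, 64, 73, 81, 87, 94, 96, 98, 99, 100, 100]
z 0.02 [34, 34, 35, 35, 34, 31, 30, 39, 48, 57, 67, 76, 84, 91, 98, 99, 101, 102, 101, 100]
x 0.1 [37, 27, 39, 48, 74, 93, 96, 96, 98, 98, 101, 102, 100, 98, 98, 97, 98, 101, 101, 99, 91, 92, 110, 131, 138]
x 0.105 [33, 34, 40, 59, 84, 97, 99, 97, 100, 102, 102, 99, 102, 99, 97, 98, 99, 101, 100, 99, 97, 106, 126, 137, 140]
x 0.11 [36, 39, 48, 74, 88, 95, 99, 94, 99, 102, 102, 101, 98, 101, 100, 99, 99, 101, 98, 99, 100, 117, 132, 139, 140]
x 0.115 [35, 43, 66, 84, 92, 96, 98, 98, 100, 98, 99, 100, 100, 102, 98, 99, 99, 99, 101, 100, 106, 122, 135, 140, 140]
```

```bash
cat >> h.py <<'E'
def prof(c,C,yaw,z,off,ks,axis=1):
    a=np.radians(yaw);ex=np.array([np.cos(a),np.sin(a),0]);ey=np.array([-np.sin(a),np.cos(a),0])
    u,w=(ey,ex) if axis else (ex,ey); g=cv2.cvtColor(c["color"],6)
    return np.mean([[cv2.getRectSubPix(g,(1,1),tuple(map(float,proj(c,np.array([C[0],C[1],z])+o*w+k*u))))[0,0] for k in ks] for o in off],0).round().astype(int)
E
python3 - <<'E'
from h import *
import pickle
d=pickle.load(open("c0.pkl","rb")); t=d["top"]; ks=np.arange(-.064,-.036,.002)
L=(.4608,-.2376); T=(.5725,.1772)
for n,C,y,z,off in(("low",L,7.8,.042,(-.028,-.02,.02,.028)),("tall",T,11.1,.116,(-.028,-.02,.0,.02,.028))):
    print(n,"-y",prof(t,C,y,z,off,ks)); print(n,"+y",prof(t,C,y,z,off,-ks))
ks=np.arange(-.048,-.016,.002)
for n,C,y,z,off in(("low",L,7.8,.042,(-.045,.045)),("tall",T,11.1,.116,(-.04,0.,.04))):
    print(n,"-x",prof(t,C,y,z,off,ks,0)); print(n,"+x",prof(t,C,y,z,off,-ks,0))
E
```

```text
low -y [109 106 102  98  98 102 112 122 129 127 119 108 103 105 111]
low +y [ 96  96  98  99  98  97  95  97 104 116 126 130 126 114 106]
tall -y [122 117 104  85  70  65  74  93 114 130 136 131 117 100  84]
tall +y [111 112 113 118 124 130 134 136 138 138 134 122 105  87  75]
low -x [108 106 101  99  98 102 108 115 120 122 122 122 126 126 126 124]
low +x [104 100  98  96  96  96  96  97 102 110 116 120 121 122 124 125]
tall -x [ 72  69  69  69  71  73  81  93 106 115 116 109  99  89  84  83]
tall +x [123 105  86  74  69  73  83  95 103 105 103  95  88  85  85  88]
```

Emit:
jog_arm --pt "-0.05 0.3 0" --pt "-0.05 0.3 -0.7" --pt "-0.05 0.3 -1.3" --pt "-0.05 0.3 -1.7" --pt "-0.05 0.3 -2" --pt "-0.05 0.3 -2.2" --pt "-0.05 0.3 -2.2" --turn '[0, 0, 0, 0, 0, 0, 0]' --grip '[1, 1, 1, 1, 1, 1, 1]'

```text
time_s: 14.78
position: [0.5714, 0.1801, 0.1194]
tcp_rot: [[-0.193, 0.981, -0.0], [0.981, 0.193, -0.0], [-0.0, -0.0, -1.0]]
force: [-0.2, 0.5, -3.9]
opening: 0.156
grasp_force: 29.8
```

Emit:
jog_arm --pt "0 0 -0.2" --pt "0 0 -0.4" --pt "0 0 -0.6" --pt "0 0 -0.75" --pt "0 0 -0.85" --pt "0 0 -0.85" --turn '[0, 0, 0, 0, 0, 0]' --grip '[1, 1, 1, 1, 1, 1]'

```text
time_s: 15.52
position: [0.5714, 0.1801, 0.1109]
tcp_rot: [[-0.193, 0.981, -0.0], [0.981, 0.193, -0.0], [0.0, -0.0, -1.0]]
force: [0.5, -0.2, -4.8]
opening: 0.156
grasp_force: 29.8
```

Emit:
jog_arm --pt "0 0 -0.05" --pt "0 0 -0.1" --pt "0 0 -0.15" --pt "0 0 -0.15" --turn '[0, 0, 0, 0]' --grip '[1, 1, 1, 1]'

```text
time_s: 16.02
position: [0.5715, 0.1803, 0.1099]
tcp_rot: [[-0.193, 0.981, 0.0], [0.981, 0.193, 0.0], [0.0, 0.0, -1.0]]
force: [-1.6, 1.9, 0.8]
opening: 0.159
grasp_force: 29.8
```

Emit:
jog_arm --pt "0 0 0" --pt "0 0 0" --pt "0 0 0" --pt "0 0 0" --pt "0 0 0" --pt "0 0 0" --pt "0 0 3" --pt "0 0 7" --pt "0 0 9" --pt "0 0 9" --turn '[0, 0, 0, 0, 0, 0, 0, 0, 0, 0]' --grip '[0.7, 0.4, 0, 0, 0, 0, 0, 0, 0, 0]'

```text
time_s: 17.27
position: [0.5727, 0.1803, 0.2014]
tcp_rot: [[-0.193, 0.981, 0.004], [0.981, 0.193, 0.001], [-0.0, 0.004, -1.0]]
force: [-0.0, -0.1, 0.2]
opening: 1.0
grasp_force: 0.0
```

Emit:
jog_arm --pt "-1 -5 0" --pt "-2 -11 0" --pt "-3 -17 0" --pt "-4 -21.5 0" --pt "-4 -22.1 -3" --pt "-4 -22.1 -7" --pt "-4 -22.1 -11" --pt "-4 -22.1 -12.6" --pt "-4 -22.1 -12.8" --pt "-4 -22.1 -12.8" --pt "-4 -22.1 -12.8" --turn '[0, 0, 0, 0, 0, 0, 0, 0, 0, 0, 0]' --grip '[0, 0, 0, 0, 0, 0, 0, 0, 0, 0, 0]'

```text
time_s: 18.65
position: [0.5325, -0.041, 0.0728]
tcp_rot: [[-0.193, 0.981, 0.003], [0.981, 0.193, -0.001], [-0.001, 0.002, -1.0]]
force: [-0.9, 1.0, 0.0]
opening: 0.999
grasp_force: 0.0
```

Emit:
jog_arm --pt "0 0 0" --pt "0 0 0" --pt "0 0 0" --pt "0 0 0" --pt "0 0 0" --pt "0 0 0" --pt "0 0 0" --pt "0 0 0" --pt "0 0 0" --pt "0 0 0" --turn '[0, 0, 0, 0, 0, 0, 0, 0, 0, 0]' --grip '[1, 1, 1, 1, 1, 1, 1, 1, 1, 1]'

```text
time_s: 19.9
position: [0.5312, -0.0409, 0.0715]
tcp_rot: [[-0.193, 0.981, -0.001], [0.981, 0.193, 0.0], [0.0, -0.001, -1.0]]
force: [-0.9, -0.7, 0.3]
opening: 0.159
grasp_force: 30.0
```

Run:
```python
from rig import *
from h import *
import pickle
t=capture("top"); s=capture("side"); pickle.dump({"top":t,"side":s},open("c4.pkl","wb"))
t0=pickle.load(open("c0.pkl","rb"))["top"]; L=(.4608,-.2376)
# tray outline: dark rim vs bench 112
g=cv2.resize(cv2.cvtColor(t0["color"],6)[238:282,330:385],None,fx=6,fy=6,interpolation=cv2.INTER_CUBIC)
m=cv2.morphologyEx((abs(g.astype(int)-112)>6).astype(np.uint8),cv2.MORPH_OPEN,np.ones((7,7)))
n,l,st,_=cv2.connectedComponentsWithStats(m);k=1+st[1:,4].argmax()
p=np.argwhere(l==k)[:,::-1]/6+[330,238]-.5
q=np.array([plane(t0,a,.014)[:2] for a in cv2.convexHull(p.astype(np.float32))[:,0]],np.float32); print(cv2.minAreaRect(q))
ks=np.arange(-.076,-.036,.002)
print(prof(t0,L,7.8,.014,(-.042,-.02,.0,.02),ks));print(prof(t0,L,7.8,.014,(-.04,-.02,0,.02),-ks))
ks=np.arange(-.060,-.03,.002)
print(prof(t0,L,7.8,.014,(-.04,-.02,.0,.02,.04),ks,0));print(prof(t0,L,7.8,.014,(-.04,-.02,0,.02,.04),-ks,0))
cv2.imwrite("pics/c4.png",np.hstack([crop(t["color"],205,195,70,72,5),crop(s["color"],208,150,80,72,5)]))
```

```text
((0.46386200189590454, -0.23676642775535583), (0.10120110213756561, 0.13567836582660675), 5.546230792999268)
[112 112 111 110 107 104 100  98  98 104 109 113 110 104  95  90  90  92
  96  95]
[112 112 110 109 106 102  98  96  95  96  98  98  98  97  96  98 106 116
 125 128]
[111 111 111 111 111 109 107 104 100  98  99 104 109 112 111]
[113 112 111 109 106 102  99  98  97  97  98  97  97  98 101]
```

View pics/c4.png

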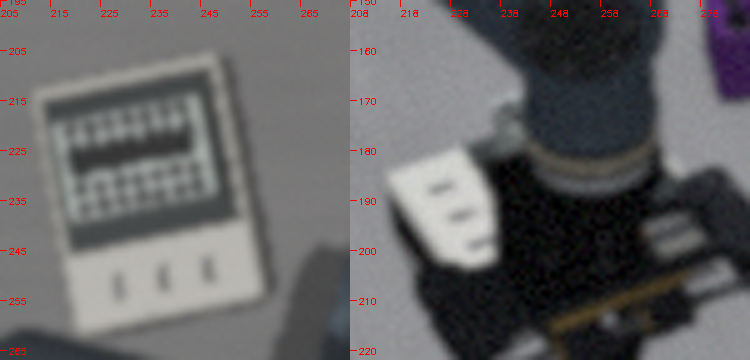

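Emit:
jog_arm --pt "0 0 0.5" --pt "0 0 1.5" --pt "0 0 3.5" --pt "0 0 6" --pt "0 0 7" --pt "-1 -3 7" --pt "-2.5 -7.5 7" --pt "-4 -12 7" --pt "-5.5 -16.5 7" --pt "-6.7 -19.9 7" --pt "-6.7 -19.9 7" --pt "-6.7 -19.9 7" --turn '[0, 0, 0, 0, 0, 0, -1, -2, -4, -5, -5, -5]' --grip '[1, 1, 1, 1, 1, 1, 1, 1, 1, 1, 1, 1]'

```text
time_s: 21.5
position: [0.4638, -0.2392, 0.1411]
tcp_rot: [[-0.106, 0.994, -0.001], [0.994, 0.106, 0.002], [0.002, -0.001, -1.0]]
force: [-0.1, -0.5, -6.5]
opening: 0.159
grasp_force: 29.9
```

Run:
```python
from rig import *
from h import *
t=capture("top"); s=capture("side")
cv2.imwrite("pics/c5.png",np.hstack([crop(t["color"],325,235,65,50,5),crop(s["color"],215,250,75,85,5)[:425]]) if 0 else np.hstack([cv2.copyMakeBorder(crop(t["color"],325,235,65,50,5),0,175,0,0,0),crop(s["color"],215,250,80,85,5)]))
```

```text
(no output)
```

View pics/c5.png

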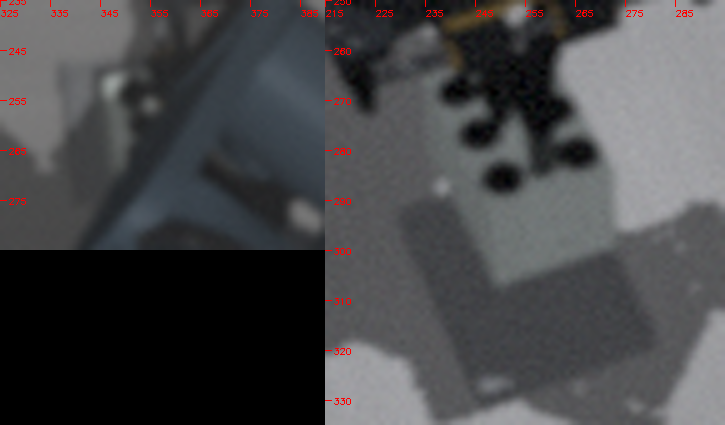

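The side view shows the tall block held level above the tray. The block's bottom corners are at about (250,307) and (273,300), and the tray is below them and parallel.

Emit:
jog_arm --pt "0 0 -1" --pt "0 0 -2.5" --pt "0 0 -4" --pt "0 0 -5.2" --pt "0 0 -5.8" --pt "0 0 -6" --pt "0 0 -6" --turn '[0, 0, 0, 0, 0, 0, 0]' --grip '[1, 1, 1, 1, 1, 1, 1]'

```text
time_s: 22.48
position: [0.4647, -0.2401, 0.0817]
tcp_rot: [[-0.107, 0.994, 0.0], [0.994, 0.107, -0.0], [-0.0, 0.0, -1.0]]
force: [0.6, -0.5, -6.9]
opening: 0.157
grasp_force: 29.9
```

Emit:
jog_arm --pt "0 0 -0.1" --pt "0 0 -0.2" --pt "0 0 -0.3" --pt "0 0 -0.3" --turn '[0, 0, 0, 0]' --grip '[1, 1, 1, 1]'

```text
time_s: 22.98
position: [0.4647, -0.2403, 0.079]
tcp_rot: [[-0.107, 0.994, 0.001], [0.994, 0.107, -0.001], [-0.001, 0.001, -1.0]]
force: [-0.4, -0.2, -2.6]
opening: 0.157
grasp_force: 29.9
```

Emit:
jog_arm --pt "0 0 -0.05" --pt "0 0 -0.1" --pt "0 0 -0.1" --turn '[0, 0, 0]' --grip '[1, 1, 1]'

```text
time_s: 23.35
position: [0.4649, -0.2411, 0.0785]
tcp_rot: [[-0.107, 0.994, 0.001], [0.994, 0.107, -0.002], [-0.002, 0.001, -1.0]]
force: [-3.2, -3.6, 5.6]
opening: 0.157
grasp_force: 29.9
```

Emit:
jog_arm --pt "0 0 0" --pt "0 0 0" --pt "0 0 0" --pt "0 0 0" --pt "0 0 0" --pt "0 0 0" --pt "0 0 3" --pt "0 0 7" --pt "0 0 11" --pt "0 4 12" --pt "0 9 12" --pt "0 9 12" --turn '[0, 0, 0, 0, 0, 0, 0, 0, 0, 0, 0, 0]' --grip '[0.7, 0.4, 0, 0, 0, 0, 0, 0, 0, 0, 0, 0]'

```text
time_s: 24.85
position: [0.4632, -0.1465, 0.1976]
tcp_rot: [[-0.111, 0.994, -0.002], [0.994, 0.111, 0.002], [0.002, -0.002, -1.0]]
force: [0.3, 0.1, -0.3]
opening: 0.996
grasp_force: 0.0
```

Emit:
jog_arm --pt "0 4 2" --pt "0 9 4" --pt "0 14 6" --pt "0 18 6" --pt "0 18 6" --turn '[0, 0, 0, 0, 0]' --grip '[0, 0, 0, 0, 0]'

```text
time_s: 25.48
position: [0.4644, 0.0317, 0.2578]
tcp_rot: [[-0.111, 0.994, 0.001], [0.994, 0.111, -0.0], [-0.0, 0.001, -1.0]]
force: [-1.5, -1.4, 0.1]
opening: 1.002
grasp_force: 0.0
```

Run:
```python
from rig import *
from h import *
t=capture("top"); s=capture("side")
cv2.imwrite("pics/c6.png",np.hstack([cv2.copyMakeBorder(crop(t["color"],325,235,65,50,5),0,175,0,0,0),crop(s["color"],215,250,80,85,5)]))
```

```text
(no output)
```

View pics/c6.png

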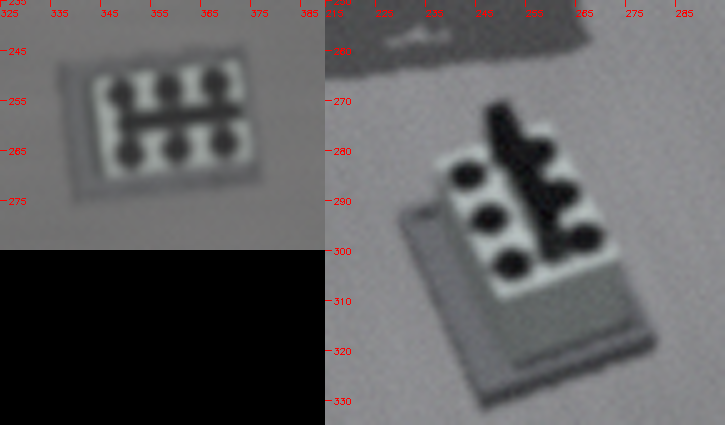

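Run:
```python
from rig import *
from h import *
t=capture("top"); s=capture("side")
P=[plane(t,p,z).round(4)[:2] for p,z in(((344.3-.5,251),.062),((372.6-.5,247.4),.062),((346.5-.5,271),.062),((374.7-.5,267),.062))]
print("block top corners",P,np.mean(P,0))
Q=[plane(t,p,.014).round(4)[:2] for p in((336.5,248),(373.5,244.5),(340,275.5),(377,271))]
print("tray",Q,np.mean(Q,0))
print("side: block front/right at floor",plane(s,(252.5,323.5),.010),plane(s,(277,314),.010),"tray rim",plane(s,(245.5,330),.006),plane(s,(280.5,318),.006))
s=read_state();print(s["time_s"],s["force"])
```

```text
block top corners [array([ 0.4905, -0.1889]), array([ 0.5014, -0.2824]), array([ 0.4252, -0.1943]), array([ 0.4373, -0.287 ])] [ 0.4636  -0.23815]
tray [array([ 0.5023, -0.1709]), array([ 0.5129, -0.2972]), array([ 0.4095, -0.1804]), array([ 0.4234, -0.3059])] [ 0.462025 -0.2386  ]
side: block front/right at floor [ 0.44191488 -0.29565718  0.01      ] [ 0.50948681 -0.28673825  0.01      ] tray rim [ 0.4206089  -0.30631239  0.006     ] [ 0.51512924 -0.29850647  0.006     ]
25.675 [ 0.03280064  0.22038444 -0.52892933]
```

```bash
python3 -c "
from rig import *
print(hand_in())"
```

```text
the job is handed in; nothing more can be done
None
```

The swap is done and handed in: camera and contact readings showed the low block down over the heater's pegs and the tall block flat in the tray, at about 26 s of the 64 s; the handed-in job returned no verdict.

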